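# Open the bench clamp around a finished junction box

### The arm

A 7-joint arm with a two-finger parallel gripper is mounted at the origin on the work surface. World frame = base frame: x ahead of the robot, y to its left, z up, the work surface at z = 0. Lengths are in m, angles in rad, forces in N, time in s.
With the tool pointing down it reaches from about 0.425 to 0.8 m from the base axis. Payload 8.3 kg.
Tool frame: the origin (TCP) lies midway between the tips of the shut fingers; the grasp point (between the pads) lies 19 mm behind it; z points along the fingers, y is the direction in which the jaws open and shut (so a half turn about z gives the same grasp; the last joint's range is limited). The gripper opens to 85 mm and grips with 20 to 120 N. Pads are 22 mm wide; open, the fingers measure 114 mm over their backs; the gripper's body (76 mm by 85 mm) begins 54 mm behind the grasp point. The pads swing forward as they close: fully open they stand 13 mm farther back than shut.
Start: joints at [-1.34, 0.383, 0.016, 1.37, -0.006, 1.388, -0.046], TCP at [0.181, 0.598, 0.231] pointing down, gripper open.
Joint ranges: [-2.95, 2.95], [-0.25, 2.06], [-1.52, 1.56], [0.18, 2.33], [-1.44, 4.58], [0.02, 2.06], [-3.01, 3.01]. Speed limits (rad/s): [2.39, 2.39, 3.01, 3.01, 3.14, 3.14, 3.14].

### API

Orientations are given as a rotation vector (axis times angle).
In Python, from workcell import robot, read_camera, calibration, silhouettes, tip_of gives the robot as it stands. Calls block until the motion is done:
- robot.reach(position, orientation): joint-space move of the TCP to a pose.
- robot.move_l(position, rot=None, rate=0.15, force_limit=None): straight line of the TCP; rot=None keeps the orientation; rate is the mean speed in m/s. With force_limit (N) it stops when the force on the tool has changed by that much, and returns True; else False.
- robot.set_joints(angles): joint-space move.
- robot.command_gripper(opening, grasp_force=None): finger opening in m; grasp_force is the grip in N (None keeps the last); returns when the fingers have stopped.
- robot.wait(seconds).
- robot.inverse_kinematics(position, orientation): joint angles nearest the present ones, or None.
- read_camera(name): name is "scene" or "top" or "wrist"; returns (picture, depth): 400x640x3 uint8, red, green, blue; 400x640 float32, m along the optical axis (not along the pixel's ray), 0 where there is no reading.
- calibration(name): a dict with "intrinsics" (3x3 intrinsics, pixels), "R" (3x3) and "t" (3): a world point X has camera coordinates R X + t. Camera axes: x right, y down, z forward; pixel columns grow to the right and rows downward; lengths in m; the calibration is good to about 2 mm. A picture is of the moment at which its call begins: read the wrist's pose just before it. calibration takes no time and is no camera call; for the wrist camera it gives the pose at the moment of the call.
A pose or a line that the arm cannot do raises robot.Unreachable and nothing moves.
- robot.close_job(): hands the job in, once; it reports no verdict.
Trained networks look in the newest picture that a camera, given by its name, has taken for a name from the list of things; names that differ only in an ending like _2 or _b are one class to them, and where a whole thing is asked for, a point or a joint stands for the part that bears it (a point fixed in the world has none). Each returns a list of dicts, best first, with "p" (0 to 1); they miss things now and then, are a little off and sometimes report something else, mostly with a low value. They report only what shows in the picture. A call takes as long as a camera call.
- silhouettes(label, camera): "mask" (400x640 bool, what is visible of it) and "extent" ([left, top, right, bottom] in pixels, round what is visible of it).
- tip_of(label, camera): "location" ([column, row] in pixels: a listed point, or the origin of a listed thing).
Readings, each from a call of its own:
- robot.get_clock(): time.
- robot.get_qpos(): joint angles.
- robot.get_dq(): joint speeds.
- robot.get_joint_efforts(): joint torques, N m.
- robot.get_tcp_pos(): TCP position.
- robot.get_tcp_rot(): TCP orientation.
- robot.get_ft_force(): force on the tool from outside, world axes, zero at the start.
- robot.get_torque(): the same for the moment, N m.
- robot.get_finger_gap(): finger opening in m.
Only numpy, scipy, OpenCV 4.12 (cv2) and the standard library are available. Lean on these libraries where they do the work, as an engineer would, in place of code of your own. Each camera call takes 0.05 s, during which the arm holds its last target. There are 200 camera calls.

### The job

Open the bench clamp so that the finished junction box can be taken out later: first press the orange release button on the sliding jaw down until it clicks and stays down, then push the blue sliding jaw back along its bar, away from the box, fully to the end stop. Use only fingertips or the outside of the fingers: grasp and lift nothing, leave the junction box standing where it is and do not disturb the other things, and finish clear of everything.

Things in the scene. Friction and masses are not known exactly. Their poses are not given: they have to be found in the camera images.
- clamp: Bench clamp on a fixed plywood board, 200 x 380 x 15 mm (x, y, z). Origin: centre of the board's underside, at table height; z up. Its steel ratchet bar (12 mm wide) runs along the clamp's y axis at clamp x = +50 mm, top 62 mm above the table. The junction box stands on the board between the fixed jaw (+y end) and the blue sliding jaw, which opens towards clamp -y.
- fixed_jaw (a point): Top centre of the low grey fixed jaw's inner face (75 mm above the table), at clamp (x, y) = (10, 115) mm. The jaw is 110 mm wide (x) and 14 mm thick.
- end_stop (a point): Top centre of the black end stop (65 mm above the table) at the -y end of the bar, clamp (x, y) = (50, -179.5) mm; 40 x 15 mm in x, y. The back of the sliding jaw's housing rests against it when the clamp is fully open.
- jaw (a joint): Position of the sliding jaw along the bar in m: 0 = fully closed, 0.115 = fully open at the end stop; grows towards clamp -y. Starts at 0.006 to 0.030. Until the release is down the ratchet stops it from being pushed open (teeth 6 mm apart, so up to 6 mm of play). Then it slides against about 4 N of friction and stays where it is left.
- release (a joint): Travel of the orange release button in m: near 0 (0 to 0.003, as the pawl meets the teeth) = up, ratchet locked; 0.010 = fully down, released. Over-centre: 3 to 6 N at first, less further on; beyond half travel it snaps down by itself and stays down when let go. Full travel takes its top 9.7 mm down and, slanting, 2.6 mm towards clamp -y.
- jaw_face (a point): Point on the flat front face of the blue sliding jaw, the face to push; it looks to clamp +y, towards the box. The jaw is an upright plate 110 mm wide (clamp x = -45 to +65 mm), 14 mm thick, 20 to 135 mm above the table. This point moves with it, at clamp x = 0, 110 mm above the table; the box's top is at 64 mm, so fingers fit above the box.
- release_top (a point): Centre of the top of the orange release button, a square pad 36 x 36 mm, 88 mm above the table when up, 78 mm when down. It sits on the jaw's black housing (44 x 70 mm, top 76 mm), over the bar, at clamp x = +50 mm, 58 mm behind the jaw's front face and 44 mm behind its back face (clamp -y side). The jaw plate beside it is 135 mm tall.
- junction_box: Loose grey plastic junction box, 62 x 82 x 49 mm (x, y, z), with two black cable glands sticking 16 mm out of its -x side; 0.3 kg. Stands on the board (15 mm above the table) beside the fixed jaw. Origin: centre of its underside. Must stay where it is.
- gland: Loose black cable gland standing on the board in front of the box, 26 mm across, 35 mm tall. Origin: centre of its underside. Bystander.
- locknut: Loose grey plastic ring nut lying on the board, 28 mm across, 7 mm high. Origin: centre of its underside. Bystander.
- jar: Loose clear jar with yellow lid, 72 mm across, 100 mm tall, standing on the table. Origin: centre of its underside. Bystander.
- screwdriver: Loose red-handled screwdriver, 190 mm long, lying on the table. Bystander.
- black_cap: Loose black cap lying open side up on the table, 84 mm across, 22 mm high. Origin: centre of its underside. Bystander.
- can: Loose can, 60 mm across, 110 mm tall, standing on the table. Origin: centre of its underside. Bystander.

How it is judged:
On the way, in this order (a step that is already met when the one before it is completed fails the run):
1. the release button is pressed down while the jaw is still where it started (within 10 mm) (value of joint release above 0.008 m and distance of jaw_face from where it was at the start of the episode below 0.01 m), for 0.2 s.
2. the sliding jaw is pushed back to the end stop (value of joint jaw above 0.109 m), for 0.2 s.
At the end, for the whole second after the job is handed in: The sliding jaw is within 6 mm of the end stop, the release button is still down (within 2 mm), and the junction box stands upright at rest within 12 mm of where it started (value of joint jaw above 0.109 m and value of joint release above 0.008 m and linear speed of junction_box below 0.01 m/s and distance of junction_box from where it was at the start of the episode below 0.012 m and angle between junction_box's own z axis and vertical below 0.1 rad); the robot touches nothing.
It fails at once if the junction box is lifted or moved by more than 15 mm (distance of junction_box from where it was at the start of the episode above 0.015 m).
It fails at once if another loose thing is lifted or moved by more than 25 mm (distance of any of gland, locknut, jar, screwdriver, black_cap, can from where it was at the start of the episode above 0.025 m).
It also fails if it takes over 38 s, if anything falls off the work surface, if the arm or the gripper's body presses on something with over 40 N, if the wrist force passes 120 N, or if a joint passes its speed limit or range.

## Working session

There is one attempt and no reset: what is moved stays moved. The work goes in short steps, each a Python script; the robot and the scene stay as the last script left them, time stands still between calls to the robot, and variables do not carry over. Pictures are saved under pics/ and viewed, about 8 in all and at most 12, crops included, and the job is handed in when it is done.

```bash
mkdir -p pics; cat > h.py <<'E'
import numpy as np, cv2
from workcell import robot, read_camera, calibration, silhouettes, tip_of
def deproj(cam, u, v, depth, r=2):
    c=calibration(cam); K=c["intrinsics"]; u0,v0=int(round(u)),int(round(v))
    p=depth[max(v0-r,0):v0+r+1,max(u0-r,0):u0+r+1]; p=p[p>0]
    if p.size==0: return None
    return ray(cam,u,v,np.median(p))
def ray(cam,u,v,z):
    c=calibration(cam); K=np.array(c["intrinsics"]); pc=np.linalg.inv(K)@[u,v,1]*z
    return np.array(c["R"]).T@(pc-np.array(c["t"]))
def atz(cam,u,v,h):
    a=ray(cam,u,v,0.);b=ray(cam,u,v,1.); return a+(b-a)*(h-a[2])/(b[2]-a[2])
def save(img,name): cv2.imwrite("pics/"+name,cv2.cvtColor(img,cv2.COLOR_RGB2BGR))
E
python3 - <<'E'
from h import *
np.set_printoptions(precision=4,suppress=True)
for cam in ["top","scene"]:
    im,d=read_camera(cam); save(im,cam+"1.png"); np.save(cam+"d.npy",d)
    for l,h in [("release_top",.088),("jaw_face",.110),("end_stop",.065),("fixed_jaw",.075),("clamp",0),("junction_box",.015),("gland",.015),("locknut",.015),("jar",0),("can",0),("black_cap",0),("screwdriver",0)]:
        for r in tip_of(l,cam)[:1]:
            u,v=r["location"]; print(cam,l,round(r["p"],2),np.round([u,v]),atz(cam,u,v,h),deproj(cam,u,v,d))
print(robot.get_clock(),robot.get_tcp_pos(),robot.get_tcp_rot())
E
```

```text
top release_top 0.46 [358. 205.] [ 0.5967 -0.1217  0.088 ] [ 0.5967 -0.1218  0.0875]
top jaw_face 0.74 [332. 220.] [ 0.5555 -0.0524  0.11  ] [ 0.5567 -0.0542  0.0852]
top end_stop 0.8 [413. 224.] [ 0.5519 -0.2687  0.065 ] [ 0.5547 -0.2866  0.0006]
top fixed_jaw 0.85 [296. 206.] [0.5906 0.0368 0.075 ] [0.5906 0.0369 0.0738]
top junction_box 0.89 [312. 219.] [ 0.5612 -0.0057  0.015 ] [ 0.5589 -0.0044  0.0631]
top gland 0.59 [275. 237.] [0.509  0.0929 0.015 ] [0.509  0.0908 0.0477]
top locknut 0.39 [371. 261.] [ 0.4493 -0.1681  0.015 ] [ 0.4494 -0.1679  0.0163]
top jar 0.8 [155. 191.] [0.628  0.4248 0.    ] [0.6202 0.3987 0.0725]
top can 0.94 [449. 200.] [ 0.6239 -0.3905  0.    ] [ 0.6162 -0.3632  0.0735]
top black_cap 0.76 [457. 248.] [ 0.4913 -0.4105  0.    ] [ 0.4913 -0.4089  0.0041]
top screwdriver 0.83 [166. 268.] [0.4202 0.383  0.    ] [0.4219 0.376  0.0218]
scene release_top 0.61 [275. 230.] [ 0.588  -0.1275  0.088 ] [ 0.5883 -0.1276  0.0884]
scene jaw_face 0.56 [297. 207.] [ 0.5563 -0.0605  0.11  ] [ 0.5743 -0.0667  0.1335]
scene end_stop 0.87 [218. 243.] [ 0.5568 -0.2644  0.065 ] [ 0.5573 -0.2644  0.0657]
scene fixed_jaw 0.67 [334. 218.] [0.5972 0.0243 0.075 ] [0.5902 0.0277 0.0648]
scene clamp 0.83 [292. 233.] [ 0.5506 -0.0738  0.    ] [ 0.6031 -0.0906  0.0767]
scene junction_box 0.64 [314. 225.] [ 0.5562 -0.0136  0.015 ] [ 0.5872 -0.0263  0.0599]
scene gland 0.56 [339. 202.] [0.51   0.0785 0.015 ] [0.5186 0.0741 0.0267]
scene locknut 0.39 [248. 210.] [ 0.4439 -0.1619  0.015 ] [ 0.4472 -0.1625  0.0191]
scene jar 0.95 [469. 203.] [0.6333 0.4183 0.    ] [0.6504 0.3983 0.0284]
scene can 0.85 [179. 296.] [ 0.6235 -0.3862  0.    ] [ 0.6472 -0.3827  0.0385]
scene black_cap 0.87 [159. 255.] [ 0.4899 -0.4114  0.    ] [ 0.4944 -0.4107  0.0061]
scene screwdriver 0.56 [421. 156.] [0.4238 0.3859 0.    ] [0.4274 0.3829 0.0045]
1.3 [0.1809 0.5982 0.2313] [-0.4597 -3.1077  0.    ]
```

```bash
python3 - <<'E'
import cv2
a=cv2.imread('pics/top1.png')[130:330,220:480]; b=cv2.imread('pics/scene1.png')[140:300,160:400]
a=cv2.resize(a,(780,600)); cv2.imwrite('pics/topc.png',a)
cv2.imwrite('pics/scenec.png',cv2.resize(b,(780,520)))
E
```

```text
(no output)
```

View pics/topc.png

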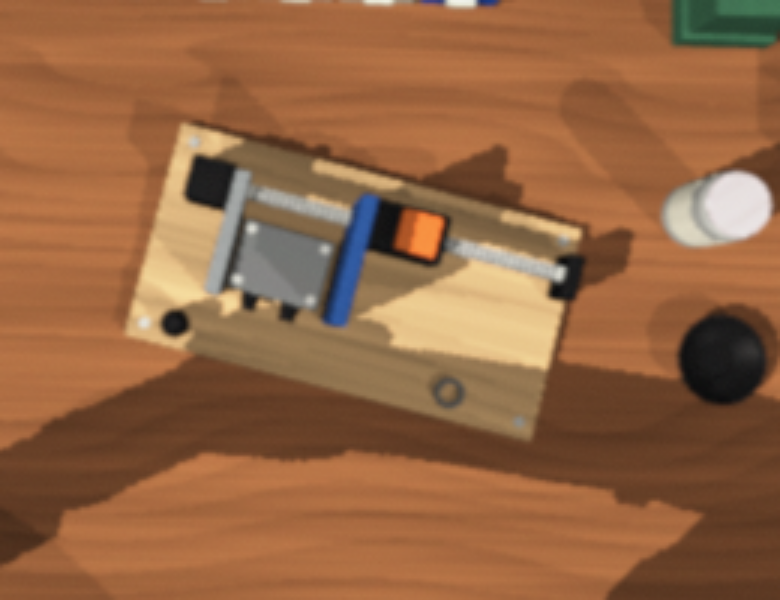

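View pics/scenec.png

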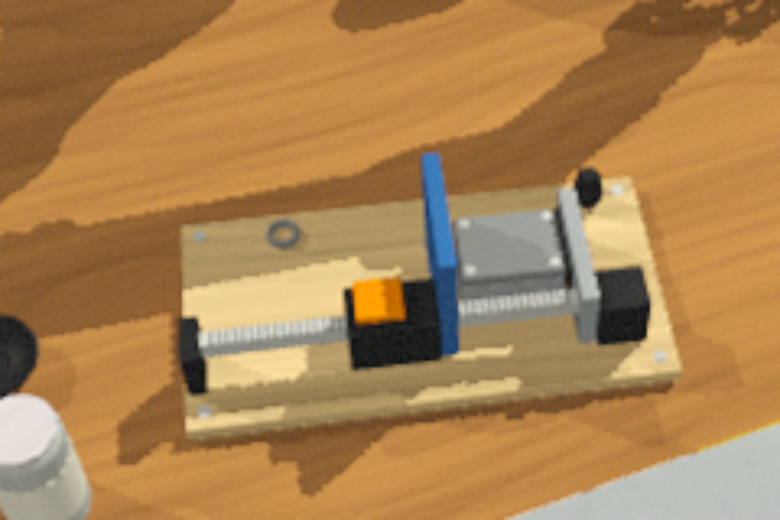

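The pictures confirm the layout. In the top crop, the orange button is at about (420,233), the blue jaw runs from (365,200) to (337,322), the box is to its left and the end stop at (567,277). The clamp's +y axis points to world +y, turned about -15°. I'll shut the fingers, move above the clamp and take a closer look with the wrist camera.

```bash
cat >> h.py <<'E'
from scipy.spatial.transform import Rotation as R
def rotv(yaw): # tool x = -clamp x, tool z down, tool y = +clamp y
    c,s=np.cos(yaw),np.sin(yaw); cx=np.array([c,s,0]);cy=np.array([-s,c,0])
    return R.from_matrix(np.column_stack([-cx,cy,[0,0,-1]])).as_rotvec()
E
python3 - <<'E'
from h import *
np.set_printoptions(precision=4,suppress=True)
rv=rotv(np.radians(-15)); print(rv)
robot.command_gripper(0.0)
robot.reach([0.56,-0.10,0.30],rv)
print(robot.get_clock(),robot.get_tcp_pos(),robot.get_qpos(),robot.get_ft_force())
im,d=read_camera("wrist"); save(im,"w1.png")
W=np.zeros((400,640,3)); c=calibration("wrist");K=np.array(c["intrinsics"])
v,u=np.mgrid[:400,:640]; pc=(np.linalg.inv(K)@np.stack([u.ravel(),v.ravel(),np.ones(u.size)]))*d.ravel()
X=((np.array(c["R"]).T@(pc-np.array(c["t"])[:,None])).T).reshape(400,640,3); np.save("w1X.npy",X)
hsv=cv2.cvtColor(im,cv2.COLOR_RGB2HSV)
for l in ["release_top","jaw_face","end_stop","fixed_jaw","junction_box"]:
    for r in tip_of(l,"wrist")[:1]: 
        u,v=r["location"]; print(l,round(r["p"],2),np.round([u,v]),deproj("wrist",u,v,d))
def rep(n,m):
    P=X[m&(d>0)]; r=cv2.minAreaRect((P[:,:2]*1000).astype(np.float32)); print(n,len(P),np.median(P[:,2]),P.mean(0),r)
rep("orange",(hsv[...,0]>5)&(hsv[...,0]<16)&(hsv[...,1]>215)&(hsv[...,2]>150)&(abs(X[...,2]-.086)<.006))
rep("bluetop",(hsv[...,0]>100)&(hsv[...,0]<125)&(hsv[...,1]>130)&(X[...,2]>.130)&(X[...,2]<.140))
rep("boxtop",(abs(X[...,2]-.064)<.003)&(hsv[...,1]<60)&(np.hypot(X[...,0]-.56,X[...,1])<.07))
E
```

```text
[0.4101 3.1147 0.    ]
4.875 [ 0.5602 -0.0988  0.2998] [-0.0478  0.2383  0.2078  1.4157 -0.0492  1.4929  1.4689] [-0.2927 -0.5532 -0.6523]
release_top 0.65 [298. 198.] [ 0.5891 -0.1284  0.0879]
jaw_face 0.68 [354. 159.] [ 0.5521 -0.0615  0.1354]
end_stop 0.72 [183. 199.] [ 0.5601 -0.2654  0.0653]
fixed_jaw 0.59 [435. 155.] [0.5827 0.032  0.0745]
junction_box 0.87 [383. 146.] [ 0.5596 -0.0208  0.064 ]
orange 0 nan [nan nan nan] ((0.0, 0.0), (0.0, 0.0), 0.0)
bluetop 1597 0.1349858082367905 [ 0.5595 -0.0674  0.1349] ((562.9441528320312, -67.72856140136719), (14.026784896850586, 108.14907836914062), 76.28327178955078)
boxtop 4289 0.06395420873590807 [ 0.5665 -0.0081  0.0638] ((577.6082153320312, -0.9366989135742188), (105.37367248535156, 98.77346801757812), 82.22494506835938)
  return _methods._mean(a, axis=axis, dtype=dtype,
  ret = ret.dtype.type(ret / rcount)
<stdin>:16: RuntimeWarning: Mean of empty slice.
  ret = um.true_divide(
```

View pics/w1.png

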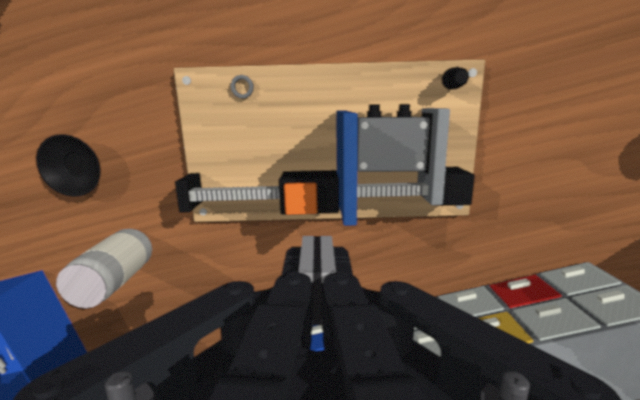

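The plate-top rectangle gives a yaw of about -14°, with the face centre at (0.565,-0.061) and the button at (0.589,-0.127). That matches the network's button position. Next I check a quarter-turned orientation for pressing, which keeps the wide linkage away from the plate, and the camera's clearance.

```bash
python3 - <<'E'
from h import *
np.set_printoptions(precision=4,suppress=True)
c=calibration("wrist"); print("cam-tcp",-np.array(c["R"]).T@np.array(c["t"])-robot.get_tcp_pos())
y=np.radians(-14)
for a in (-90,90,0):
    for p in ([.589,-.127,.20],[.589,-.127,.075],[.57,-.03,.09],[.55,-.15,.09]):
        q=robot.inverse_kinematics(p,rotv(y+np.radians(a))); print(a,q)
X=np.load("w1X.npy"); im=cv2.imread("pics/w1.png")
for n,(u,v) in dict(pad=(300,195),left=(184,192),face=(300,190)).items(): print(n,X[v,u],im[v,u])
b=(im[...,2]>180)&(im[...,0]<60)&(abs(X[...,2]-.088)<.004); P=X[b]; print(len(P),P.mean(0),cv2.minAreaRect((P[:,:2]*1000).astype(np.float32)))
E
```

```text
cam-tcp [-0.0663  0.0174  0.1427]
-90 [-0.1451  0.364   0.4022  1.4997 -0.1448  1.3074  0.0268]
-90 [-0.1303  0.4739  0.3823  1.6448 -0.1963  1.0609  0.0657]
-90 [-0.2618  0.3871  0.3243  1.7182 -0.1384  1.0588 -0.1362]
-90 [-0.1026  0.3922  0.3934  1.7226 -0.1687  1.0602  0.1023]
90 [ 0.889   0.5662 -1.0712  1.4496  0.4967  1.4172  2.7067]
90 [ 0.775   0.6117 -0.8567  1.6004  0.4933  1.1591  2.7034]
90 [ 0.0163  0.3777 -0.0244  1.7048  0.0103  1.0592  2.8858]
90 [ 0.9913  0.6207 -1.0706  1.6727  0.5789  1.2023  2.6781]
0 [-0.0045  0.3519  0.2151  1.4928 -0.0763  1.3051  1.5442]
0 [ 0.0074  0.458   0.1992  1.638  -0.1007  1.0556  1.5627]
0 [-0.1217  0.3776  0.1479  1.7115 -0.0624  1.057   1.373 ]
0 [ 0.036   0.3788  0.2177  1.7161 -0.0918  1.0567  1.6104]
pad [ 0.5853 -0.1252  0.0891] [ 53 120 227]
left [ 0.5524 -0.2604  0.0655] [33 29 30]
face [ 0.58   -0.1238  0.0879] [ 53 120 227]
556 [ 0.5881 -0.1322  0.088 ] ((588.7169799804688, -131.9354705810547), (21.847410202026367, 34.76088333129883), 76.83920288085938)
```

```bash
python3 - <<'E'
from h import *
np.set_printoptions(precision=4,suppress=True)
y=np.radians(-13.7); cx=np.array([np.cos(y),np.sin(y),0]); cy=np.array([-np.sin(y),np.cos(y),0])
rv=rotv(y-np.pi/2)
robot.reach([.589,-.128,.20],rv)
robot.move_l([.589,-.128,.096],rate=.12)
f0=robot.get_ft_force(); print(robot.get_clock(),robot.get_tcp_pos(),f0)
p=np.array([.589,-.128,.074])-.003*cy
h=robot.move_l(p,rate=.03,force_limit=20)
print(h,robot.get_clock(),robot.get_tcp_pos(),robot.get_ft_force()-f0)
robot.wait(.3); print(robot.get_ft_force()-f0)
robot.move_l([p[0],p[1],.20],rate=.15)
im,d=read_camera("scene"); save(im[140:300,160:400].repeat(3,0).repeat(3,1),"s2.png")
im,d=read_camera("wrist")
for l in ["release_top","jaw_face"]:
    for cam in ("wrist","scene"):
        dd=d if cam=="wrist" else None
        for r in tip_of(l,cam)[:1]:
            u,v=r["location"]; print(l,cam,round(r["p"],2),np.round([u,v]),deproj(cam,u,v,d) if cam=="wrist" else "")
print(robot.get_clock(),robot.get_tcp_pos())
E
```

```text
7.4833 [ 0.5896 -0.1282  0.0969] [0.8491 0.3985 1.1132]
True 8.0917 [ 0.5887 -0.1305  0.0784] [-2.3558  0.3754  6.4741]
[-2.9229  1.9448  6.0602]
release_top wrist 0.66 [317. 185.] [ 0.5888 -0.1276  0.0785]
release_top scene 0.63 [276. 235.] 
jaw_face wrist 0.63 [247. 111.] [ 0.5536 -0.0577  0.095 ]
jaw_face scene 0.87 [297. 203.] 
9.6583 [ 0.588  -0.1309  0.1994]
```

View pics/s2.png

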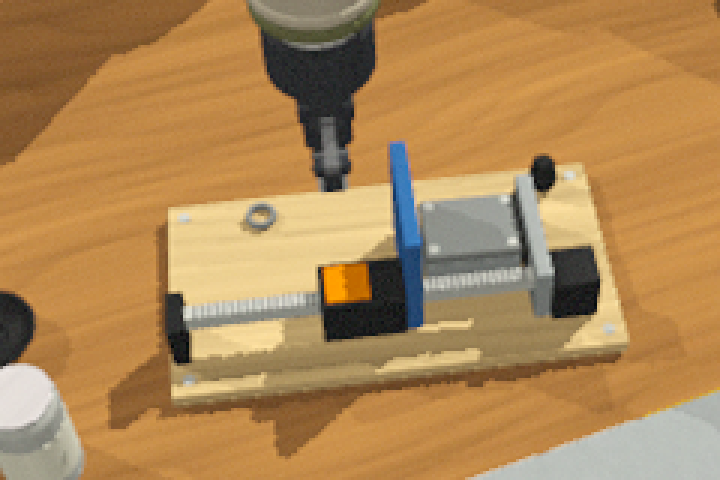

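The button reads z = 0.0785 after I let go, so it is latched down, and the jaw has not moved. Now the push, from above the box.

```bash
python3 - <<'E'
from h import *
np.set_printoptions(precision=4,suppress=True)
y=np.radians(-13.7); cx=np.array([np.cos(y),np.sin(y),0]); cy=np.array([-np.sin(y),np.cos(y),0])
F=np.array([.5646,-.0609,0])+.008*cx; z=np.array([0,0,1.])
robot.move_l(F+.035*cy+.20*z,rate=.15)
robot.move_l(F+.035*cy+.095*z,rate=.12)
f0=robot.get_ft_force(); print(robot.get_clock(),robot.get_tcp_pos(),f0)
h=robot.move_l(F-.112*cy+.095*z,rate=.06,force_limit=25)
robot.wait(.3)
p=robot.get_tcp_pos(); print(h,robot.get_clock(),p,"along",(p-F)@cy,"force",robot.get_ft_force()-f0)
im,d=read_camera("scene"); save(im[140:300,160:400].repeat(3,0).repeat(3,1),"s3.png")
E
```

```text
11.5167 [ 0.5813 -0.029   0.0959] [ 0.0885 -0.1771  0.2107]
True 13.7917 [ 0.55   -0.1533  0.0942] along -0.09325306774620633 force [-0.0626  1.0467 -0.4728]
```

View pics/s3.png

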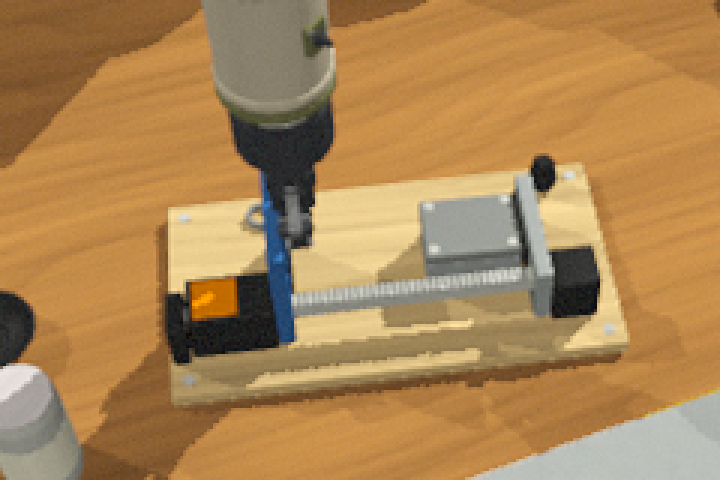

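The jaw appears to sit against the end stop. The nut has not moved and lies clear of the jaw's path. I'll push again to confirm the stop is solid, then back off and check from above.

```bash
python3 - <<'E'
from h import *
np.set_printoptions(precision=4,suppress=True)
y=np.radians(-13.7); cx=np.array([np.cos(y),np.sin(y),0]); cy=np.array([-np.sin(y),np.cos(y),0])
p0=robot.get_tcp_pos()
h=robot.move_l(p0-.015*cy,rate=.03,force_limit=25); p=robot.get_tcp_pos()
print("again",h,"moved",(p0-p)@cy,robot.get_ft_force()); robot.wait(.3)
p=robot.get_tcp_pos(); robot.move_l(p+.03*cy,rate=.1); q=p+.03*cy; q[2]=.25; robot.move_l(q,rate=.15)
q=q+.04*cy;q[2]=.30; robot.move_l(q,rate=.15)
im,d=read_camera("wrist"); save(im,"w2.png")
im2,d2=read_camera("top"); save(im2[130:330,220:480].repeat(3,0).repeat(3,1),"t2.png")
for cam,D in (("wrist",d),("top",d2)):
  for l in ["release_top","jaw_face","end_stop","junction_box","gland","locknut","can","black_cap"]:
    for r in tip_of(l,cam)[:1]:
        u,v=r["location"]; print(cam,l,round(r["p"],2),np.round([u,v]),deproj(cam,u,v,D))
print(robot.get_clock(),robot.get_tcp_pos(),robot.get_ft_force())
E
```

```text
again True moved -0.0003565259995870513 [0.3243 1.3381 1.6648]
wrist release_top 0.53 [344. 284.] [ 0.5777 -0.0771  0.3463]
wrist jaw_face 0.73 [304. 250.] [ 0.5635 -0.0745  0.3182]
wrist junction_box 0.7 [298. 102.] [ 0.5617 -0.0094  0.064 ]
wrist gland 0.55 [235.  30.] [0.5123 0.0794 0.0506]
wrist locknut 0.66 [314.  54.] [0.5896 0.0328 0.0755]
top junction_box 0.87 [309. 221.] [0.5535 0.003  0.0626]
top gland 0.62 [278. 237.] [0.5087 0.0816 0.0485]
top can 0.59 [449. 201.] [ 0.5493 -0.1282  0.7067]
top black_cap 0.91 [458. 245.] [ 0.498  -0.4118  0.0041]
17.6083 [ 0.5663 -0.0848  0.3   ] [ 0.4616 -0.4007 -0.6708]
```

View pics/w2.png

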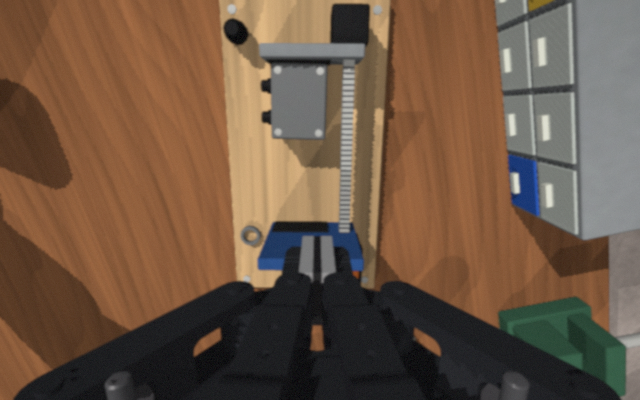

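View pics/t2.png

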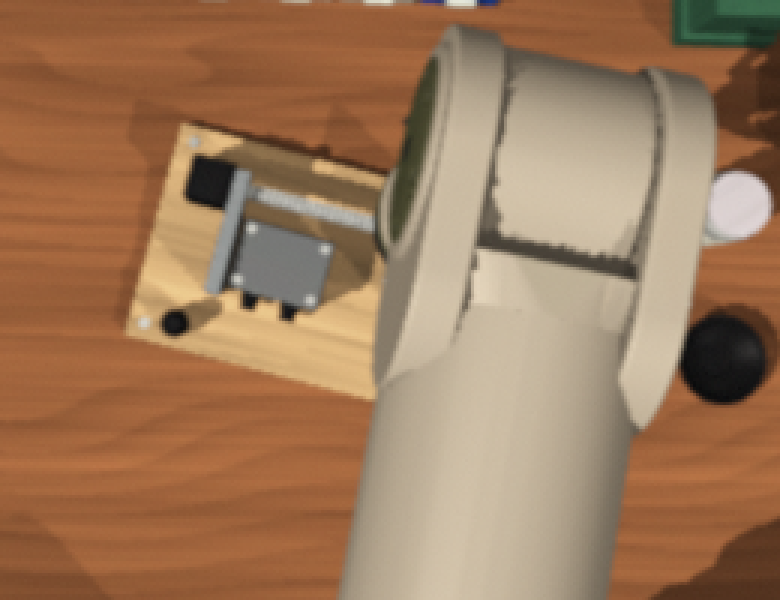

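The box corners sit at the same pixels as in the first top crop, and the second push met a solid stop. The arm hides the button from above, so I'll move aside and check it there.

```bash
python3 - <<'E'
from h import *
np.set_printoptions(precision=4,suppress=True)
robot.move_l([.50,.12,.30],rate=.2)
im,d=read_camera("top"); save(im[130:330,220:480].repeat(3,0).repeat(3,1),"t3.png")
for l in ["release_top","jaw_face","end_stop","locknut","can"]:
    for r in tip_of(l,"top")[:1]:
        u,v=r["location"]; print(l,round(r["p"],2),np.round([u,v]),deproj("top",u,v,d))
im2,d2=read_camera("scene")
for l in ["release_top","end_stop","junction_box"]:
    for r in tip_of(l,"scene")[:1]:
        u,v=r["location"]; print("scene",l,round(r["p"],2),np.round([u,v]),deproj("scene",u,v,d2))
print(robot.get_clock(),robot.get_ft_force())
E
```

```text
release_top 0.45 [398. 217.] [ 0.567  -0.2276  0.0776]
jaw_face 0.96 [376. 228.] [ 0.5362 -0.1597  0.1294]
end_stop 0.95 [412. 223.] [ 0.5551 -0.2664  0.0629]
locknut 0.6 [370. 260.] [ 0.453  -0.1646  0.0149]
can 0.78 [453. 200.] [ 0.6127 -0.363   0.0967]
scene release_top 0.63 [232. 238.] [ 0.5641 -0.2292  0.0801]
scene end_stop 0.69 [215. 243.] [ 0.553  -0.2709  0.0643]
scene junction_box 0.64 [316. 226.] [ 0.589  -0.0215  0.0534]
19.3333 [ 0.6792 -0.017  -1.1238]
```

View pics/t3.png

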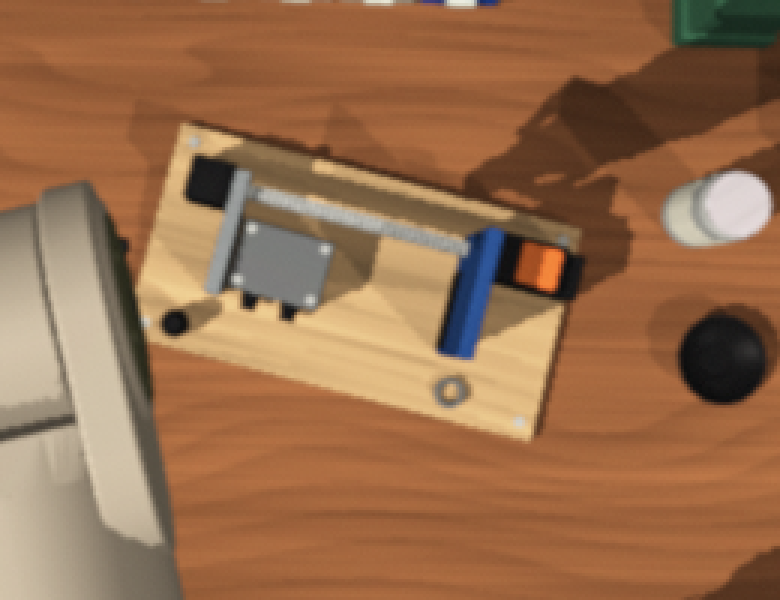

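The housing is against the end stop, with no gap at about (570,270). The button is down at z ≈ 0.078, the box and other things are where they were, and the arm is clear.

```bash
python3 -c "
from h import *
robot.close_job(); print(robot.get_clock())"
```

```text
the job is handed in; nothing more can be done
the job is handed in; nothing more can be done
```

The clamp is open and the job is handed in. With the fingers shut, I pressed the orange button down from above until it latched. I then pushed the blue jaw back to the end stop from above the box, with the side of the fingers.

**Last checks, at about 19 s on the robot's clock (limit 38 s):**
- **Button:** its top stayed down after I let go, at 77.6 mm in the top camera and 80 mm in the scene camera (down is 78 mm).
- **Jaw:** a second push stopped at the force limit without moving it further. The last top picture shows no gap between the housing and the end stop.
- **Box and bystanders:** the box, gland, nut, can and cap sit where they did in the first picture. I did not look again at the jar or screwdriver; the arm passed near them only at the start, at a height of about 0.23 to 0.30 m.
- **Arm:** the tool finished at 0.30 m, clear of everything.

**Disagreements:** with the arm in the way, the networks placed the button, jaw face and can on the arm or gripper and took part of the fixed jaw for the nut. I ignored those readings and looked again with the arm out of the way. The interface reports no verdict, so I have no confirmation of the result beyond these checks.

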